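Check the shaker's latching stop button

TASK

Check the emergency stop of the shaker: press the collared mushroom button straight in until it latches and take the finger off it, so that it is seen to stay down by itself. Then twist it clockwise by pushing with the fingertips against the side of its turning bar until it springs back up, and move away. Touch and push only, pinch or lift nothing, and leave the look-alike speed dial and everything else on the bench as they are.

Things in the scene. Friction and masses are not known exactly. Their poses are not given: they have to be found in the camera images.
- mushroom: Mushroom stop button: black domed head 64 mm across, a straight black turning bar across its top (56 mm long, 10 thick, 20 high above the dome). Origin: centre of the bar's top face, 96 mm above the bench when up. Axes: z up, y along the bar, x across it; they sink and turn with the button. To twist clockwise (from above) push the bar's +y end towards +x, or its -y end towards -x.
- stop_box_top (a point): Centre of the top of the stop button's grey box, on the button's axis, 50 mm above the bench. The box is 120 x 120 x 50 mm, fixed to the bench, on the left or the right, at any slant. Around the button it carries a fixed steel collar ring, 72 mm inside and 86 mm outside diameter, 14 mm high. With the button up the dome's top is 76 mm above the bench, 12 mm above the collar.
- stop_press (a joint): How far the mushroom button is pushed in, m: 0 = up, 0.013 = bottom stop. A spring resists with about 3 N at the start and 5 N at the bottom; press in slow steps, as a fast first touch can jolt a force stop. Pushed to the bottom it latches and, let go, stays at 0.010 (bar top then 86 mm above the bench).
- stop_twist (a joint): Clockwise turn of the mushroom button (seen from above), rad: 0 = rest, stop at 1.05. A light spring (0.01 to 0.03 N m) turns it back to 0 when let go. When latched down, a turn of about 0.75 frees the latch and the head springs up 10 mm by itself (if a finger rubbing on the bar holds it down, it springs up as the finger withdraws).
- dial_mark (a point): White pointer mark on the top of the look-alike: a black speed dial (60 mm disc with a straight bar grip, no steel collar ring, 96 mm above the bench) on a second grey box of the same size. The mark is on top of the bar 25 mm from the dial's axis. Do not turn the dial.
- media_bottle: Loose glass bottle with blue cap, 68 mm across, 140 mm tall, standing between the two boxes. Origin: centre of its underside. A bystander.
- beaker: Loose clear open beaker, 60 mm across, 75 mm tall. Origin: centre of its underside. A bystander.
- jar: Loose small white jar, 50 mm across, 60 mm tall. Origin: centre of its underside. A bystander.
- flask: Loose white drinking flask, 68 mm across, 190 mm tall, at the right side. Origin: centre of its underside. A bystander.
- tube_rack: Loose green tube rack with tubes, 160 x 75 mm, 75 mm tall, at the left side. Origin: centre of its underside. A bystander.
Mind the look-alikes: they are no part of the job. What is shaped like the part that bears mushroom but brown or orange is not meant.

How it is judged:
By the outcome, as a careful person would: the job done as asked, in the order asked, and still so for the second after the job is handed in, with the robot touching nothing.
It also fails if it takes over 51 s, if anything falls off the work surface, if the arm or the gripper's body presses on something with over 40 N, if the wrist force passes 120 N, or if a joint passes its speed limit or range.

ROBOT

A 6-joint arm with a two-finger parallel gripper is mounted at the origin on the work surface. World frame = base frame: x ahead of the robot, y to its left, z up, the work surface at z = 0. Lengths are in m, angles in degrees, forces in N, time in s.
With the tool pointing down it reaches from about 0.3 to 0.75 m from the base axis. Payload 8.5 kg.
Tool frame: the origin (TCP) lies on the centre line of the jaws, within the pads' length; the fingertips stand env.tips_ahead ahead of it and the grasp point (between the pads) lies 8 mm behind it (env.tips_ahead is the distance from the TCP to the fingertips, in m); z points along the fingers, y is the direction in which the jaws open and shut (so a half turn about z gives the same grasp; the last joint's range is limited). The gripper opens to 85 mm and grips with 20 to 120 N. Pads are 22 mm wide; open, the fingers measure 114 mm over their backs; the gripper's body (76 mm by 85 mm) begins 54 mm behind the grasp point. The pads swing forward as they close: fully open they stand 13 mm farther back than shut.
Start: joints at [-85.732, 21.807, 74.336, -0, 83.858, -12.336], TCP at [0.157, -0.527, 0.242] pointing down, gripper open.
Joint ranges: [-178.18, 178.18], [-50.72, 133.34], [12.68, 142.11], [-81.47, 261.47], [9.98, 163.14], [-165.26, 165.26]. Speed limits (degrees/s): [136.94, 136.94, 180, 180, 180, 180].

INTERFACE

Orientations are given as a 3x3 rotation matrix whose columns are the frame's x, y, z axes.
In Python, from rig import env gives the robot as it stands.
- The arm moves only by the tool servo_tool, never from a script. Its argument "commands" is a list of rows, each an object with "linear": the shift along the tool's x, y, z in mm, a list of three; "angular": the turn, a rotation vector about the tool's x, y, z in degrees, a list of three; "gripper": the opening, from -1 (shut) to 1 (fully open). In form: [{"linear": [x, y, z], "angular": [rx, ry, rz], "gripper": gripper}, ...]. A call has 1 to 20 rows; each row is the pose to reach, as a shift and turn from the pose commanded when the call began, along the tool's axes at that moment; what a row does not reach only later rows make up. A row lasts 1/10 s, in which the tool goes at most 50 mm and 8.59 degrees, less where a joint would pass 70% of its speed; a pose out of reach is approached as far as the arm can. A call with a gripper value outside its range is refused whole. The fingers move at their own pace and stop on an object; "force" is the grip in N (left out, the last holds). Time passes only in rows, so rows that repeat a pose let the fingers close. It gives the time, the measured TCP pose, the force and the opening at its end, in the units of the state.
- env.observe(): the state, without advancing time (a new reading comes with each control period).
- env.get_image(name): name is "side" or "top" or "wrist"; returns a dict with "frame" (480x640x3 uint8, blue, green, red), "fx", "fy", "cx", "cy" (pixels), "cam_to_world" (4x4, takes a point from camera to world coordinates); the wrist camera has in their place "T_tool_cam" (4x4, takes a point from camera to tool coordinates, whose origin is the TCP and whose axes are the flange's). Camera axes: x right, y up, looking along -z (the intrinsics and any distortion apply to the point x, -y, -z); pixel columns grow to the right and rows downward; lengths in m; the calibration is good to about 2 mm. A picture is of the moment at which its call begins: read the wrist's pose just before it. There is no depth.
- env.close_job(): hands the job in, once; it reports no verdict.
Trained networks look in a picture, given as the dict that the camera call returned (one of the last four; its "shot" number tells which), for a name from the list of things; names that differ only in an ending like _2 or _b are one class to them, and where a whole thing is asked for, a point or a joint stands for the part that bears it (a point fixed in the world has none). Each returns a list of dicts, best first, with "confidence" (0 to 1); they miss things now and then, are a little off and sometimes report something else, mostly with a low value. They report only what shows in the picture. A call takes as long as a camera call. They do not tell look-alikes from the thing itself.
- env.trace(picture, query): "pixels" (480x640 bool, what is visible of it) and "extent" ([left, top, right, bottom] in pixels, round what is visible of it).
The state is a dict: "time_s": time; "q": joint angles; "qvel": joint speeds; "joint_efforts": joint torques, N m; "position": TCP position; "tool_rot": TCP orientation; "ft_force": force on the tool from outside, world axes, zero at the start; "wrist_torque": the same for the moment, N m; "grip_width": finger opening in m.
Only numpy, scipy, OpenCV 4.12 (cv2) and the standard library are available. Lean on these libraries where they do the work, as an engineer would, in place of code of your own. Each camera call takes 0.05 s, during which the arm holds its last target.

## Working session

There is one attempt and no reset: what is moved stays moved. The work goes in short steps, Python scripts to look and compute and a tool call to move; the robot and the scene stay as the last step left them, time stands still between calls to the robot, and variables do not carry over. Pictures are saved under pics/ and viewed, and the job is handed in when it is done.

Besides the shell and the picture viewer there is one more tool, called after ">>>" as name(argument=value, ...) on one line, values as JSON. servo_tool: Moves the arm, as the interface text tells. Its arguments: {"type":"object","properties":{"commands":{"type":"array","items":{"type":"object","properties":{"linear":{"type":"array","items":{"type":"number"}},"angular":{"type":"array","items":{"type":"number"}},"gripper":{"type":"number"}}}},"force":{"type":"number"}},"required":["commands"]}

```bash
mkdir -p pics; ls
cat > h.py <<'E'
import numpy as np, cv2
from rig import env
def snap(n,f):
    p=env.get_image(n); cv2.imwrite('pics/'+f,p['frame']); return p
def ray(p,u,v,T=None):
    K=np.array([[p['fx'],0,p['cx']],[0,p['fy'],p['cy']],[0,0,1]])
    T=np.array(p['cam_to_world']) if T is None else T
    d=np.array([(u-p['cx'])/p['fx'],-(v-p['cy'])/p['fy'],-1.])
    return T[:3,3],T[:3,:3]@d
def atz(p,u,v,z,T=None):
    o,d=ray(p,u,v,T); return o+d*(z-o[2])/d[2]
E
python3 - <<'E'
from h import *
np.set_printoptions(precision=4,suppress=True)
for n in('top','side','wrist'):
    s=env.observe()
    p=snap(n,n+'1.png'); print(n,{k:v for k,v in p.items() if k!='frame'})
    for q in('mushroom','dial_mark'):
        for r in env.trace(p,q)[:3]: print(q,r['confidence'],r['extent'])
print(s,env.tips_ahead)
E
```

```text
pics
top {'fx': 622.9854514531893, 'fy': 622.9854514531893, 'cx': 317.8397334506844, 'cy': 237.37163297744326, 'cam_to_world': array([[-0.0097,  0.9856, -0.1688,  0.1977],
       [-0.9999, -0.0104, -0.0036,  0.0112],
       [-0.0053,  0.1687,  0.9856,  1.7462],
       [ 0.    ,  0.    ,  0.    ,  1.    ]]), 'shot': 1}
mushroom 0.92 [230.8, 260.9, 254.9, 285.5]
mushroom 0.68 [158.0, 296.7, 182.6, 319.7]
mushroom 0.62 [245.4, 191.5, 268.8, 214.1]
dial_mark 0.6 [390.6, 222.6, 415.4, 240.8]
dial_mark 0.59 [310.8, 204.1, 334.9, 234.3]
side {'fx': 602.301995399139, 'fy': 602.301995399139, 'cx': 324.2452262058548, 'cy': 244.61422613443654, 'cam_to_world': array([[-0.7713,  0.4159, -0.4819, -0.1838],
       [-0.6362, -0.5277,  0.5628,  0.7932],
       [-0.0202,  0.7406,  0.6716,  1.0469],
       [ 0.    ,  0.    ,  0.    ,  1.    ]]), 'shot': 2}
mushroom 0.85 [231.1, 265.0, 255.6, 292.7]
mushroom 0.67 [247.2, 402.8, 285.3, 444.2]
mushroom 0.63 [284.1, 316.8, 314.0, 345.8]
dial_mark 0.82 [362.6, 197.1, 387.7, 219.0]
dial_mark 0.44 [413.0, 134.2, 432.7, 200.1]
wrist {'fx': 371.3398817185126, 'fy': 371.3398817185126, 'cx': 322.06945875974947, 'cy': 242.2347980353864, 'T_tool_cam': array([[-0.002 ,  0.9565,  0.2916,  0.0755],
       [ 1.    ,  0.0019,  0.0008, -0.0003],
       [ 0.0002,  0.2916, -0.9566, -0.1318],
       [ 0.    ,  0.    ,  0.    ,  1.    ]]), 'shot': 3}
{'time_s': 0.3, 'q': array([-85.7297,  21.8207,  74.3501,   0.0009,  83.859 , -12.3356]), 'qvel': array([ 0.058 , -0.05  , -0.1417, -0.0198, -0.0387, -0.0186]), 'joint_efforts': array([ -0.0028, -44.7902, -23.1136,  -0.0002,   0.0022,  -0.    ]), 'position': array([ 0.1572, -0.527 ,  0.2421]), 'tool_rot': array([[ 0.9583,  0.2858, -0.    ],
       [ 0.2858, -0.9583,  0.0005],
       [ 0.0001, -0.0005, -1.    ]]), 'ft_force': array([-0.378 , -0.5646, -0.0077]), 'wrist_torque': array([-0.0098, -0.0321, -0.0102]), 'grip_width': 0.08530970213751422} 0.011
```

View pics/top1.png

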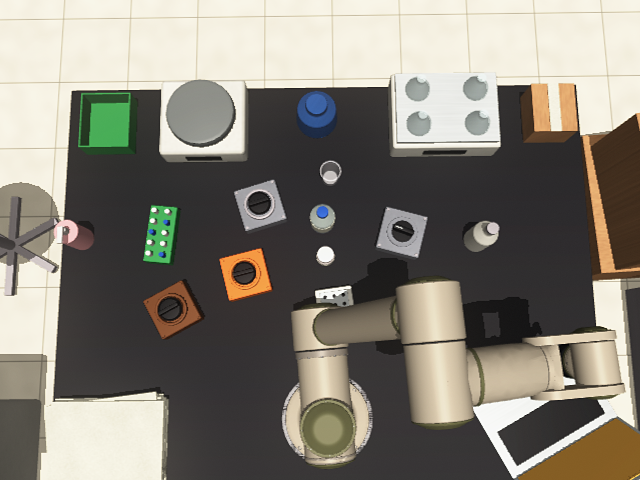

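View pics/side1.png

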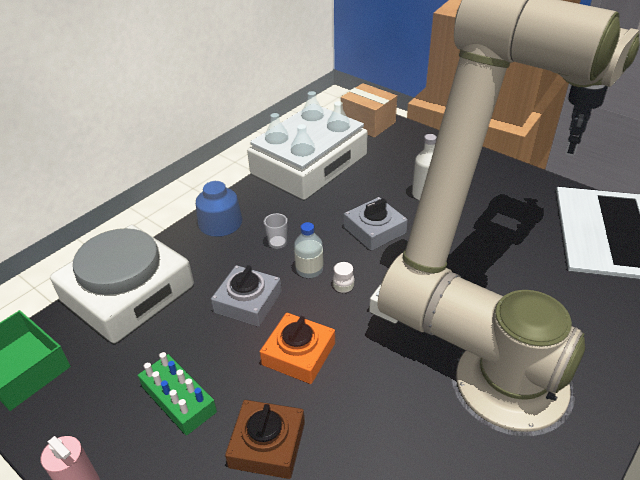

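Candidates in the top view:
- Grey box with collar (260,204)
- Orange look-alike (244,272)
- Brown look-alike (170,308)
- Grey dial with no ring and a white mark (402,231)

By the description I choose the grey one with the steel ring at (260,204), and I'll check it in a close crop.

Run:
```python
from h import *
np.set_printoptions(precision=4,suppress=True)
p=snap('top','t2.png');q=snap('side','s2.png')
a=cv2.resize(p['frame'][170:240,225:295],(400,400),interpolation=cv2.INTER_CUBIC)
b=cv2.resize(q['frame'][255:325,207:277],(400,400),interpolation=cv2.INTER_CUBIC)
cv2.imwrite('pics/crop.png',np.hstack([a,b]))
for pic in(p,q):
    for r in env.trace(pic,'mushroom')[:4]:
        m=r['pixels']; v,u=np.nonzero(m); print(r['confidence'],r['extent'],u.mean(),v.mean(),atz(pic,u.mean(),v.mean(),.078))
```

```text
0.87 [246.7, 191.1, 269.6, 214.9] 258.3910761154856 203.23622047244095 [0.5801 0.1795 0.078 ]
0.77 [157.7, 295.7, 184.6, 320.8] 169.42348008385744 308.63941299790355 [0.2946 0.4152 0.078 ]
0.63 [232.3, 262.0, 254.4, 283.4] 243.5 273.10096153846155 [0.3879 0.2184 0.078 ]
0.7 [247.2, 404.4, 284.6, 445.1] 264.17386489479514 425.0897009966777 [0.288  0.4224 0.078 ]
0.68 [229.3, 267.3, 259.5, 293.8] 245.13963039014374 280.73921971252565 [0.5743 0.1853 0.078 ]
0.66 [282.4, 317.8, 312.5, 346.7] 297.2477064220183 332.56727828746176 [0.3831 0.2244 0.078 ]
```

View pics/crop.png

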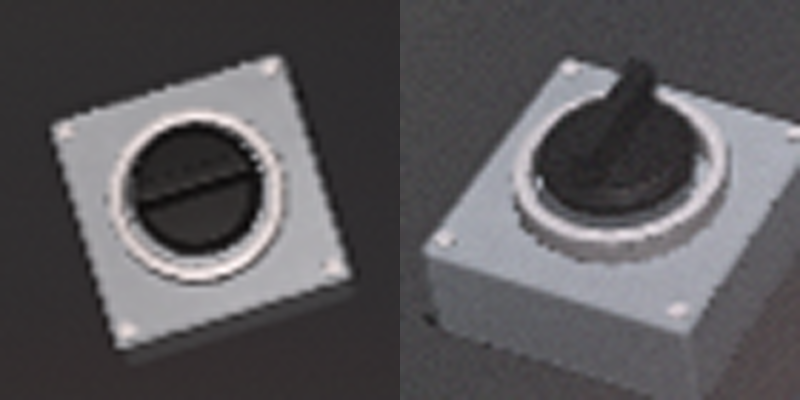

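The crop shows the steel collar on the grey box, with the bar at about 17° slant and parallel to the box edge. So this is the real stop. Next I move above it with the gripper shut for a wrist view.

>>> servo_tool(commands=[{"linear":[100,-90,-60],"angular":[0,0,-15],"gripper":-1},{"linear":[100,-90,-60],"angular":[0,0,-15],"gripper":-1},{"linear":[606,-559,-60],"angular":[0,0,-90],"gripper":-1},{"linear":[606,-559,-60],"angular":[0,0,-90],"gripper":-1},{"linear":[606,-559,-60],"angular":[0,0,-90],"gripper":-1},{"linear":[606,-559,-60],"angular":[0,0,-90],"gripper":-1},{"linear":[606,-559,-60],"angular":[0,0,-90],"gripper":-1},{"linear":[606,-559,-60],"angular":[0,0,-90],"gripper":-1},{"linear":[606,-559,-60],"angular":[0,0,-90],"gripper":-1},{"linear":[606,-559,-60],"angular":[0,0,-90],"gripper":-1},{"linear":[606,-559,-60],"angular":[0,0,-90],"gripper":-1},{"linear":[606,-559,-60],"angular":[0,0,-90],"gripper":-1},{"linear":[606,-559,-60],"angular":[0,0,-90],"gripper":-1},{"linear":[606,-559,-60],"angular":[0,0,-90],"gripper":-1},{"linear":[606,-559,-60],"angular":[0,0,-90],"gripper":-1},{"linear":[606,-559,-60],"angular":[0,0,-90],"gripper":-1},{"linear":[606,-559,-60],"angular":[0,0,-90],"gripper":-1},{"linear":[606,-559,-60],"angular":[0,0,-90],"gripper":-1},{"linear":[606,-559,-60],"angular":[0,0,-90],"gripper":-1},{"linear":[606,-559,-60],"angular":[0,0,-90],"gripper":-1}])

```text
time_s: 2.65
position: [0.5779, 0.1811, 0.3025]
tool_rot: [[-0.285, 0.959, -0.0], [0.959, 0.285, -0.0], [-0.0, -0.0, -1.0]]
ft_force: [-0.8, 0.0, 0.3]
grip_width: -0.0004
```

>>> servo_tool(commands=[{"linear":[0,0,0],"angular":[0,0,0],"gripper":-1},{"linear":[0,0,0],"angular":[0,0,0],"gripper":-1}])

```text
time_s: 2.85
position: [0.578, 0.181, 0.3028]
tool_rot: [[-0.285, 0.959, 0.001], [0.959, 0.285, 0.0], [-0.0, 0.001, -1.0]]
ft_force: [-0.1, 0.4, 0.7]
grip_width: 0.0001
```

Run:
```python
from h import *
np.set_printoptions(precision=4,suppress=True)
s=env.observe(); p=snap('wrist','w1.png')
print(s)
```

```text
{'time_s': 2.85, 'q': array([  6.203 ,  25.8404,  57.9166,  -0.0019,  96.2131, -10.3354]), 'qvel': array([ 0.228 ,  0.2373, -0.1724,  0.0629,  0.058 ,  0.1822]), 'joint_efforts': array([  0.0622, -50.019 , -24.6264,   0.001 ,  -0.002 ,  -0.0025]), 'position': array([0.578 , 0.181 , 0.3028]), 'tool_rot': array([[-0.2847,  0.9586,  0.0005],
       [ 0.9586,  0.2847,  0.    ],
       [-0.0001,  0.0005, -1.    ]]), 'ft_force': array([-0.1169,  0.4333,  0.6882]), 'wrist_torque': array([-0.0356, -0.0059,  0.0293]), 'grip_width': 5.689362889415735e-05}
```

View pics/w1.png

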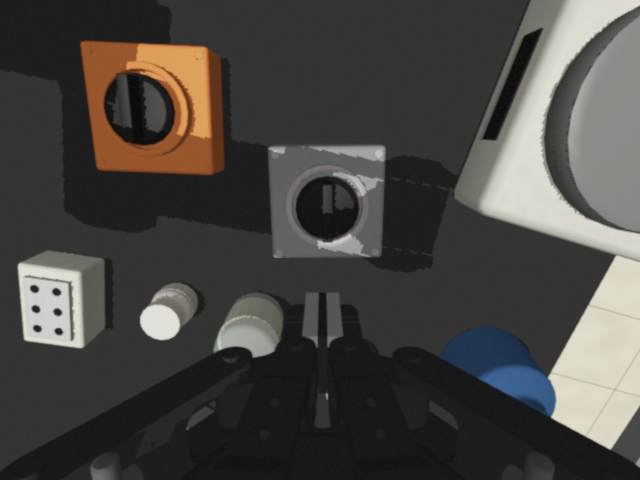

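The wrist view shows the grey box at about (327,200), aligned with the tool, with its ring around (327,208). I'll zoom in and measure.

Run:
```python
from h import *
np.set_printoptions(precision=4,suppress=True)
s=env.observe(); p=env.get_image('wrist')
Tw=np.eye(4);Tw[:3,:3]=s['tool_rot'];Tw[:3,3]=s['position']
T=Tw@np.array(p['T_tool_cam'])
np.save('T.npy',T)
f=p['frame'][135:270,255:400]
g=np.clip((f/255.)**.5*255,0,255).astype(np.uint8)
cv2.imwrite('pics/w2c.png',cv2.resize(g,None,fx=4.4,fy=4.4,interpolation=cv2.INTER_CUBIC))
for r in env.trace(p,'mushroom')[:3]:
    v,u=np.nonzero(r['pixels']);print(r['confidence'],r['extent'],u.mean(),v.mean(),atz(p,u.mean(),v.mean(),.078,T))
# project predicted for axis guess
Ti=np.linalg.inv(T)
def pr(X):
    c=Ti@np.r_[X,1]; return np.round([p['cx']+p['fx']*c[0]/-c[2],p['cy']+p['fy']*c[1]/c[2]],1)
for z in(.05,.064,.076,.096): print(z,pr([.578,.181,z]))
```

```text
0.65 [108.0, 73.8, 177.9, 146.1] 139.4747649678377 109.06556160316674 [0.3947 0.2229 0.078 ]
0.6 [297.0, 179.0, 358.5, 242.6] 327.10557644110276 208.24718045112783 [0.5836 0.1835 0.078 ]
0.05 [320.9 203.5]
0.064 [320.9 206.2]
0.076 [320.9 208.6]
0.096 [320.8 213. ]
```

View pics/w2c.png

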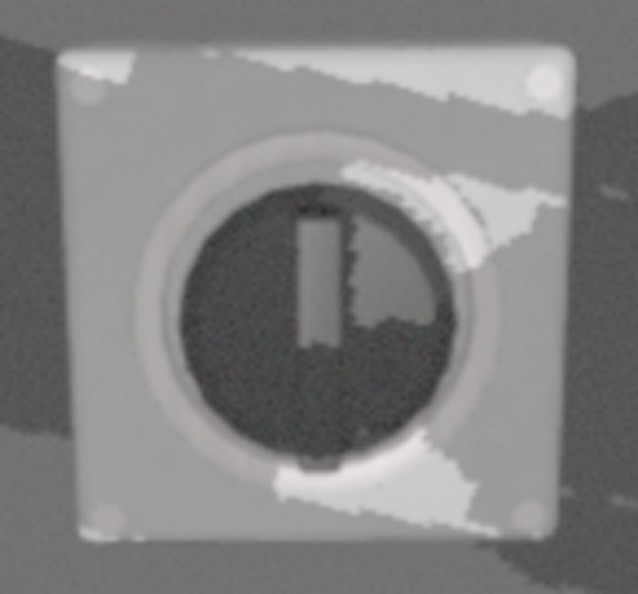

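Run:
```python
from h import *
np.set_printoptions(precision=4,suppress=True)
T=np.load('T.npy'); p=env.get_image('wrist')
P=lambda u,v,z: atz(p,255+(u+.5)/4.4-.5,135+(v+.5)/4.4-.5,z,T)
C=np.array([P(u,v,.05) for u,v in[(58,48),(575,48),(557,540),(78,540)]])
print(C,C.mean(0),[np.linalg.norm(C[i]-C[i-1]) for i in range(4)])
for a,b in((0,3),(1,2)): d=C[a]-C[b]; print(np.degrees(np.arctan2(d[1],d[0])))
# ring outer: left135 right500 top130 bottom~490
print('ring',P((135+500)/2,(130+492)/2,.064),np.linalg.norm(P(135,310,.064)-P(500,310,.064)))
print('ring inner', P(319,325,.064))
a,b=P(320,216,.096),P(320,465,.096)
print('bar',a,b,(a+b)/2,np.linalg.norm(a-b),'width',np.linalg.norm(P(298,300,.096)-P(342,300,.096)))
```

```text
[[0.5103 0.2225 0.05  ]
 [0.6233 0.2558 0.05  ]
 [0.6583 0.1423 0.05  ]
 [0.5438 0.1086 0.05  ]] [0.5839 0.1823 0.05  ] [np.float64(0.11871871606019739), np.float64(0.11784887466871642), np.float64(0.11876699510235314), np.float64(0.11935563840634883)]
106.39012197124836
107.1170466926673
ring [0.5835 0.1836 0.064 ] 0.08398185041950881
ring inner [0.5847 0.1805 0.064 ]
bar [0.576  0.2088 0.096 ] [0.5914 0.1573 0.096 ] [0.5837 0.1831 0.096 ] 0.05372738893799309 width 0.009232782434453654
```

The button axis is at about (0.584, 0.183), with the bar along the tool's x (yaw ~106.7°). That needs a 6 mm shift in tool y, then I descend to just above the bar.

>>> servo_tool(commands=[{"linear":[0,6,40],"angular":[0,0,0],"gripper":-1},{"linear":[0,6,80],"angular":[0,0,0],"gripper":-1},{"linear":[0,6,120],"angular":[0,0,0],"gripper":-1},{"linear":[0,6,150],"angular":[0,0,0],"gripper":-1},{"linear":[0,6,170],"angular":[0,0,0],"gripper":-1},{"linear":[0,6,180],"angular":[0,0,0],"gripper":-1},{"linear":[0,6,185],"angular":[0,0,0],"gripper":-1},{"linear":[0,6,185],"angular":[0,0,0],"gripper":-1},{"linear":[0,6,185],"angular":[0,0,0],"gripper":-1}])

```text
time_s: 3.95
position: [0.5844, 0.1836, 0.1185]
tool_rot: [[-0.286, 0.958, 0.002], [0.958, 0.286, 0.0], [-0.0, 0.002, -1.0]]
ft_force: [0.0, 0.4, 1.2]
grip_width: 0.0002
```

Run:
```python
from h import *
np.set_printoptions(precision=4,suppress=True)
p=snap('wrist','w3.png');q=env.get_image('side'); s=env.observe();print(s['position'],s['ft_force'])
cv2.imwrite('pics/s3.png',cv2.resize(q['frame'][225:325,190:310],None,fx=5,fy=5,interpolation=cv2.INTER_CUBIC))
```

```text
[0.5843 0.1836 0.1184] [0.0875 0.6636 0.6596]
```

View pics/w3.png

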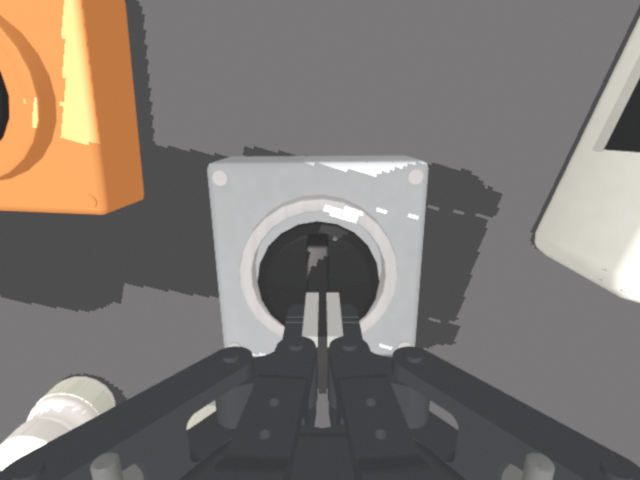

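View pics/s3.png

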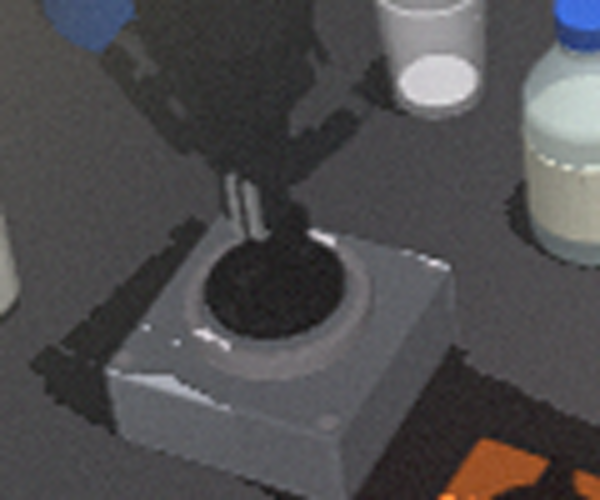

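The side and wrist views show the shut tips over the bar, with the bar at u≈317 and the finger gap at u≈323. That is about 1.5 mm off, so I correct it and feel for contact.

>>> servo_tool(commands=[{"linear":[0,-1.5,3],"angular":[0,0,0],"gripper":-1},{"linear":[0,-1.5,6],"angular":[0,0,0],"gripper":-1},{"linear":[0,-1.5,8],"angular":[0,0,0],"gripper":-1},{"linear":[0,-1.5,8.5],"angular":[0,0,0],"gripper":-1},{"linear":[0,-1.5,9],"angular":[0,0,0],"gripper":-1},{"linear":[0,-1.5,9.5],"angular":[0,0,0],"gripper":-1},{"linear":[0,-1.5,10],"angular":[0,0,0],"gripper":-1},{"linear":[0,-1.5,10.5],"angular":[0,0,0],"gripper":-1},{"linear":[0,-1.5,11],"angular":[0,0,0],"gripper":-1},{"linear":[0,-1.5,11.5],"angular":[0,0,0],"gripper":-1},{"linear":[0,-1.5,12],"angular":[0,0,0],"gripper":-1},{"linear":[0,-1.5,12.5],"angular":[0,0,0],"gripper":-1},{"linear":[0,-1.5,13],"angular":[0,0,0],"gripper":-1},{"linear":[0,-1.5,13.5],"angular":[0,0,0],"gripper":-1},{"linear":[0,-1.5,14],"angular":[0,0,0],"gripper":-1}])

```text
time_s: 5.55
position: [0.5827, 0.1831, 0.1042]
tool_rot: [[-0.286, 0.958, 0.001], [0.958, 0.286, 0.0], [-0.0, 0.001, -1.0]]
ft_force: [-1.6, -0.6, 8.8]
grip_width: -0.0
```

>>> servo_tool(commands=[{"linear":[0,0,0.5],"angular":[0,0,0],"gripper":-1},{"linear":[0,0,1],"angular":[0,0,0],"gripper":-1},{"linear":[0,0,1.5],"angular":[0,0,0],"gripper":-1},{"linear":[0,0,2],"angular":[0,0,0],"gripper":-1},{"linear":[0,0,2],"angular":[0,0,0],"gripper":-1}])

```text
time_s: 6.05
position: [0.5825, 0.1831, 0.1017]
tool_rot: [[-0.286, 0.958, 0.001], [0.958, 0.286, 0.0], [-0.0, 0.001, -1.0]]
ft_force: [-0.5, 0.2, 3.3]
grip_width: -0.0004
```

>>> servo_tool(commands=[{"linear":[0,0,0.5],"angular":[0,0,0],"gripper":-1},{"linear":[0,0,1],"angular":[0,0,0],"gripper":-1},{"linear":[0,0,1.5],"angular":[0,0,0],"gripper":-1},{"linear":[0,0,2],"angular":[0,0,0],"gripper":-1},{"linear":[0,0,2.5],"angular":[0,0,0],"gripper":-1},{"linear":[0,0,3],"angular":[0,0,0],"gripper":-1},{"linear":[0,0,3.5],"angular":[0,0,0],"gripper":-1},{"linear":[0,0,4],"angular":[0,0,0],"gripper":-1},{"linear":[0,0,4.5],"angular":[0,0,0],"gripper":-1},{"linear":[0,0,5],"angular":[0,0,0],"gripper":-1},{"linear":[0,0,5.5],"angular":[0,0,0],"gripper":-1},{"linear":[0,0,6],"angular":[0,0,0],"gripper":-1},{"linear":[0,0,6.5],"angular":[0,0,0],"gripper":-1},{"linear":[0,0,7],"angular":[0,0,0],"gripper":-1},{"linear":[0,0,7],"angular":[0,0,0],"gripper":-1}])

```text
time_s: 7.55
position: [0.5825, 0.1831, 0.0943]
tool_rot: [[-0.286, 0.958, 0.0], [0.958, 0.286, 0.0], [0.0, 0.0, -1.0]]
ft_force: [0.0, -0.1, 3.4]
grip_width: 0.0
```

>>> servo_tool(commands=[{"linear":[0,0,0.4],"angular":[0,0,0],"gripper":-1},{"linear":[0,0,0.8],"angular":[0,0,0],"gripper":-1},{"linear":[0,0,1.2],"angular":[0,0,0],"gripper":-1},{"linear":[0,0,1.2],"angular":[0,0,0],"gripper":-1}])

```text
time_s: 7.95
position: [0.5827, 0.1831, 0.094]
tool_rot: [[-0.286, 0.958, 0.001], [0.958, 0.286, 0.0], [-0.0, 0.001, -1.0]]
ft_force: [-1.0, -0.4, 8.4]
grip_width: -0.0
```

>>> servo_tool(commands=[{"linear":[0,0,0.4],"angular":[0,0,0],"gripper":-1},{"linear":[0,0,0.8],"angular":[0,0,0],"gripper":-1},{"linear":[0,0,0.8],"angular":[0,0,0],"gripper":-1}])

```text
time_s: 8.25
position: [0.5828, 0.1832, 0.0939]
tool_rot: [[-0.286, 0.958, 0.002], [0.958, 0.286, 0.0], [-0.0, 0.002, -1.0]]
ft_force: [-2.5, -0.0, 14.5]
grip_width: -0.0
```

>>> servo_tool(commands=[{"linear":[0,0,-1],"angular":[0,0,0],"gripper":-1},{"linear":[0,0,-3],"angular":[0,0,0],"gripper":-1},{"linear":[0,0,-6],"angular":[0,0,0],"gripper":-1},{"linear":[0,0,-12],"angular":[0,0,0],"gripper":-1},{"linear":[0,0,-24],"angular":[0,0,0],"gripper":-1},{"linear":[0,0,-40],"angular":[0,0,0],"gripper":-1},{"linear":[0,0,-60],"angular":[0,0,0],"gripper":-1},{"linear":[0,0,-70],"angular":[0,0,0],"gripper":-1},{"linear":[0,0,-70],"angular":[0,0,0],"gripper":-1},{"linear":[0,0,-70],"angular":[0,0,0],"gripper":-1}])

```text
time_s: 9.25
position: [0.5822, 0.1831, 0.1618]
tool_rot: [[-0.286, 0.958, -0.001], [0.958, 0.286, -0.0], [0.0, -0.001, -1.0]]
ft_force: [0.2, 0.4, 0.6]
grip_width: -0.0001
```

Run:
```python
from h import *
np.set_printoptions(precision=4,suppress=True)
s=env.observe();p=env.get_image('wrist');q=env.get_image('side');print(s['position'],s['ft_force'],s['q'])
g=lambda f:np.clip((f/255.)**.5*255,0,255).astype(np.uint8)
a=cv2.resize(g(q['frame'][240:330,190:300]),(480,400),interpolation=cv2.INTER_CUBIC)
b=cv2.resize(g(p['frame'][150:300,240:400]),(320,300),interpolation=cv2.INTER_CUBIC)
c=np.zeros((400,800,3),np.uint8);c[:,:480]=a;c[:300,480:]=b
cv2.imwrite('pics/l1.png',c)
```

```text
[0.5822 0.1831 0.1618] [0.2384 0.3822 0.622 ] [  6.3547  31.5024  71.5729   0.0009  76.972  -10.2512]
```

View pics/l1.png

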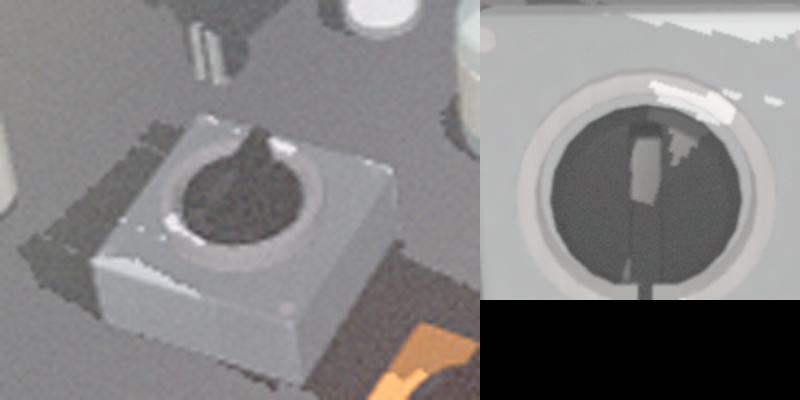

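It stays down by itself: in the side view the dome is flush with the collar, and the bar is centred at u≈323 on the tool line. Next I go to the side of the bar's tool +x end and lower the tip to z≈79 mm.

>>> servo_tool(commands=[{"linear":[19,-32,0],"angular":[0,0,0],"gripper":-1},{"linear":[19,-32,20],"angular":[0,0,0],"gripper":-1},{"linear":[19,-32,40],"angular":[0,0,0],"gripper":-1},{"linear":[19,-32,55],"angular":[0,0,0],"gripper":-1},{"linear":[19,-32,65],"angular":[0,0,0],"gripper":-1},{"linear":[19,-32,70],"angular":[0,0,0],"gripper":-1},{"linear":[19,-32,72],"angular":[0,0,0],"gripper":-1},{"linear":[19,-32,72],"angular":[0,0,0],"gripper":-1},{"linear":[19,-32,72],"angular":[0,0,0],"gripper":-1}])

```text
time_s: 10.25
position: [0.5466, 0.1922, 0.0908]
tool_rot: [[-0.286, 0.958, 0.001], [0.958, 0.286, 0.0], [-0.0, 0.001, -1.0]]
ft_force: [0.5, -0.3, 0.5]
grip_width: 0.0
```

```bash
cat > look.py <<'E'
from h import *
import sys
np.set_printoptions(precision=4,suppress=True)
s=env.observe();p=env.get_image('wrist');q=env.get_image('side');print(s['position'],s['ft_force'],s['q'])
g=lambda f:np.clip((f/255.)**.5*255,0,255).astype(np.uint8)
a=cv2.resize(g(q['frame'][240:330,190:290]),(400,360),interpolation=cv2.INTER_CUBIC)
b=cv2.resize(g(p['frame'][140:340,200:440]),(400,333),interpolation=cv2.INTER_CUBIC)
c=np.zeros((360,800,3),np.uint8);c[:,:400]=a;c[:333,400:]=b
cv2.imwrite('pics/'+sys.argv[1],c)
E
python3 look.py l2.png
```

```text
[0.5466 0.1922 0.0908] [ 0.5451 -0.2919  0.5473] [ 7.6707 33.1339 82.058   0.0015 64.7555 -8.9294]
```

View pics/l2.png

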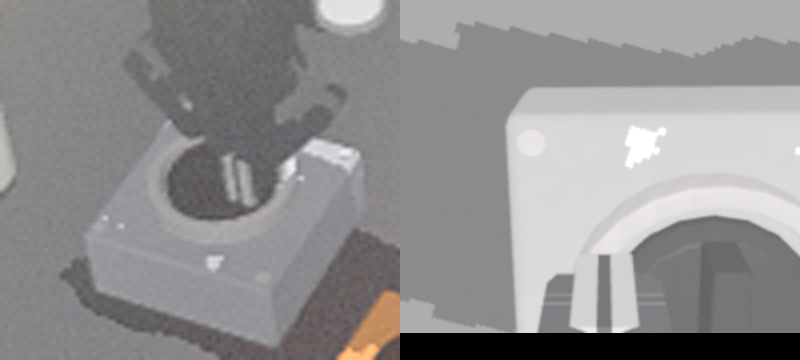

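The view shows the tip (pad edge at u≈636 in the crop) beside the bar (side face at u≈702–722), with a gap of about 13 mm and the tip clear of the collar. I now slide in towards the bar.

>>> servo_tool(commands=[{"linear":[0,3,0],"angular":[0,0,0],"gripper":-1},{"linear":[0,6,0],"angular":[0,0,0],"gripper":-1},{"linear":[0,9,0],"angular":[0,0,0],"gripper":-1},{"linear":[0,11,0],"angular":[0,0,0],"gripper":-1},{"linear":[0,13,0],"angular":[0,0,0],"gripper":-1},{"linear":[0,15,0],"angular":[0,0,0],"gripper":-1},{"linear":[0,17,0],"angular":[0,0,0],"gripper":-1},{"linear":[0,18,0],"angular":[0,0,0],"gripper":-1},{"linear":[0,18,0],"angular":[0,0,0],"gripper":-1}])

```text
time_s: 11.25
position: [0.5634, 0.1974, 0.0902]
tool_rot: [[-0.286, 0.958, -0.001], [0.958, 0.286, 0.0], [0.0, -0.001, -1.0]]
ft_force: [-2.2, 0.7, 0.4]
grip_width: 0.0001
```

```bash
python3 look.py l3.png
```

```text
[0.5634 0.1974 0.0902] [-2.2412  0.7467  0.4075] [ 7.9561 34.6679 78.9972  0.0145 66.375  -8.6585]
```

View pics/l3.png

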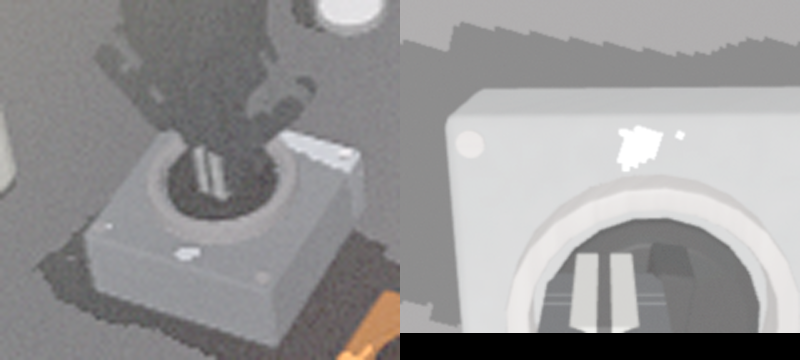

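The reaction of -2.2 N shows contact with the bar's side. I orbit clockwise about the button axis, 30° first.

>>> servo_tool(commands=[{"linear":[0.6,0.8,0],"angular":[0,0,2.5],"gripper":-1},{"linear":[1.1,1.7,0],"angular":[0,0,5],"gripper":-1},{"linear":[1.6,2.6,0],"angular":[0,0,7.5],"gripper":-1},{"linear":[2.1,3.5,0],"angular":[0,0,10],"gripper":-1},{"linear":[2.6,4.4,0],"angular":[0,0,12.5],"gripper":-1},{"linear":[3.0,5.4,0],"angular":[0,0,15],"gripper":-1},{"linear":[3.3,6.3,0],"angular":[0,0,17.5],"gripper":-1},{"linear":[3.6,7.3,0],"angular":[0,0,20],"gripper":-1},{"linear":[3.9,8.3,0],"angular":[0,0,22.5],"gripper":-1},{"linear":[4.1,9.3,0],"angular":[0,0,25],"gripper":-1},{"linear":[4.3,10.3,0],"angular":[0,0,27.5],"gripper":-1},{"linear":[4.5,11.4,0],"angular":[0,0,30],"gripper":-1},{"linear":[4.5,11.4,0],"angular":[0,0,30],"gripper":-1}])

```text
time_s: 12.65
position: [0.5732, 0.2051, 0.0903]
tool_rot: [[0.232, 0.973, -0.0], [0.973, -0.232, 0.0], [0.0, -0.0, -1.0]]
ft_force: [-2.1, 1.9, 0.3]
grip_width: -0.0004
```

```bash
python3 look.py l4.png
```

```text
[0.5732 0.2051 0.0903] [-2.1483  1.918   0.3158] [ 8.5543 35.6427 76.9357  0.0254 67.4207 21.954 ]
```

View pics/l4.png

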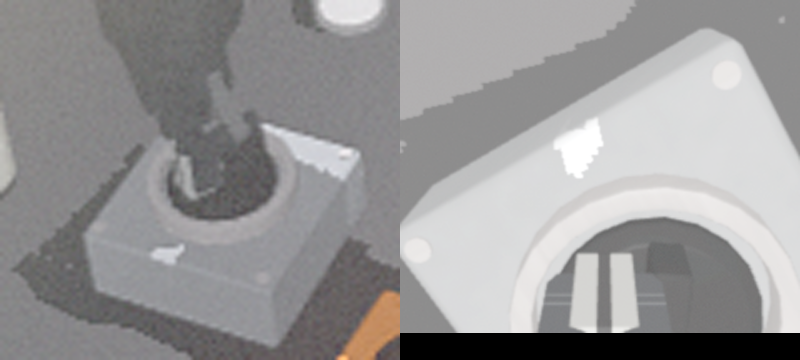

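The bar keeps its place relative to the fingertip, so it is turning with it. The same orbit continues in the new tool axes, in small steps to 16°.

>>> servo_tool(commands=[{"linear":[0.6,0.8,0],"angular":[0,0,2.5],"gripper":-1},{"linear":[1.1,1.7,0],"angular":[0,0,5],"gripper":-1},{"linear":[1.6,2.6,0],"angular":[0,0,7.5],"gripper":-1},{"linear":[2.1,3.5,0],"angular":[0,0,10],"gripper":-1},{"linear":[2.6,4.4,0],"angular":[0,0,12.5],"gripper":-1},{"linear":[3.0,5.4,0],"angular":[0,0,15],"gripper":-1},{"linear":[3.1,5.8,0],"angular":[0,0,16],"gripper":-1},{"linear":[3.1,5.8,0],"angular":[0,0,16],"gripper":-1}])

```text
time_s: 13.55
position: [0.58, 0.2066, 0.0907]
tool_rot: [[0.49, 0.872, 0.001], [0.872, -0.49, 0.0], [0.001, 0.001, -1.0]]
ft_force: [-1.0, 1.9, 2.7]
grip_width: 0.0004
```

```bash
python3 look.py l5.png
```

```text
[0.58   0.2066 0.0907] [-1.0393  1.9475  2.6608] [ 8.6047 36.1721 75.735   0.0016 68.02   37.9506]
```

View pics/l5.png

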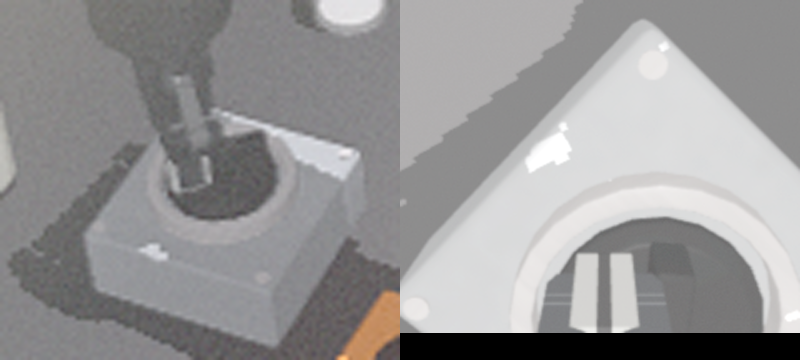

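There is now +2.7 N upward on the tip, which suggests the latch has freed and the head is held only by rubbing. I turn slightly more, then back off along the bar's face normal and rise.

>>> servo_tool(commands=[{"linear":[0.5,0.7,0],"angular":[0,0,2],"gripper":-1},{"linear":[0.9,1.4,0],"angular":[0,0,4],"gripper":-1},{"linear":[0.9,1.4,0],"angular":[0,0,4],"gripper":-1}])

```text
time_s: 13.95
position: [0.5814, 0.2067, 0.0905]
tool_rot: [[0.55, 0.835, 0.001], [0.835, -0.55, 0.0], [0.0, 0.0, -1.0]]
ft_force: [-1.3, 3.1, 3.6]
grip_width: 0.0
```

```bash
python3 look.py l6.png
```

```text
[0.5814 0.2067 0.0905] [-1.3497  3.1133  3.5643] [ 8.5911 36.3241 75.4638  0.0049 68.1816 41.9607]
```

View pics/l6.png

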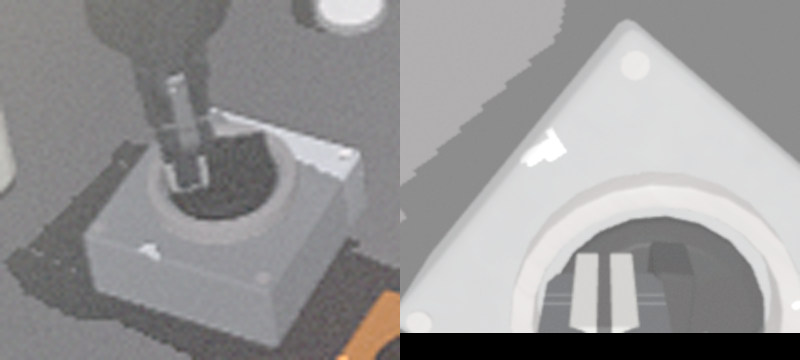

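>>> servo_tool(commands=[{"linear":[0,-3,0],"angular":[0,0,0],"gripper":-1},{"linear":[2,-9,0],"angular":[0,0,0],"gripper":-1},{"linear":[4,-17,0],"angular":[0,0,0],"gripper":-1},{"linear":[8,-26,0],"angular":[0,0,0],"gripper":-1},{"linear":[10,-34,0],"angular":[0,0,0],"gripper":-1},{"linear":[10,-36,0],"angular":[0,0,0],"gripper":-1},{"linear":[10,-36,-10],"angular":[0,0,0],"gripper":-1},{"linear":[10,-36,-30],"angular":[0,0,0],"gripper":-1},{"linear":[10,-36,-60],"angular":[0,0,0],"gripper":-1},{"linear":[10,-36,-100],"angular":[0,0,0],"gripper":-1},{"linear":[10,-36,-150],"angular":[0,0,0],"gripper":-1},{"linear":[10,-36,-180],"angular":[0,0,0],"gripper":-1},{"linear":[10,-36,-180],"angular":[0,0,0],"gripper":-1},{"linear":[10,-36,-180],"angular":[0,0,0],"gripper":-1}])

```text
time_s: 15.45
position: [0.5567, 0.2345, 0.2709]
tool_rot: [[0.551, 0.835, 0.001], [0.835, -0.551, 0.0], [0.001, 0.001, -1.0]]
ft_force: [0.4, -0.3, -0.8]
grip_width: 0.0
```

```bash
python3 look.py l7.png; python3 -c "
from h import *
p=snap('wrist','w7.png');snap('top','t7.png')"
```

```text
[0.5567 0.2345 0.2709] [ 0.4109 -0.2909 -0.7905] [11.6311 26.4145 62.0804 -0.0042 91.4441 45.0443]
```

View pics/l7.png

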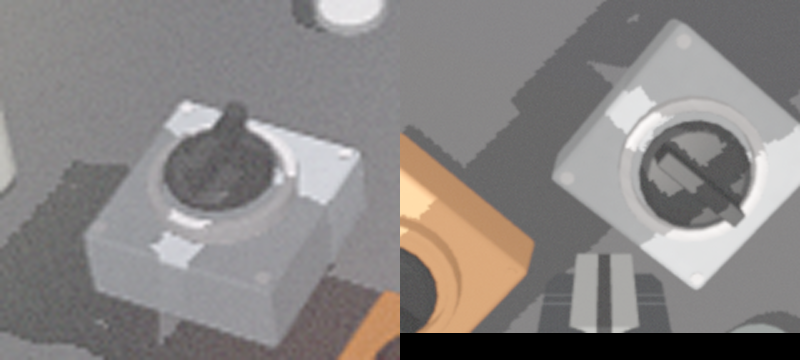

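View pics/w7.png

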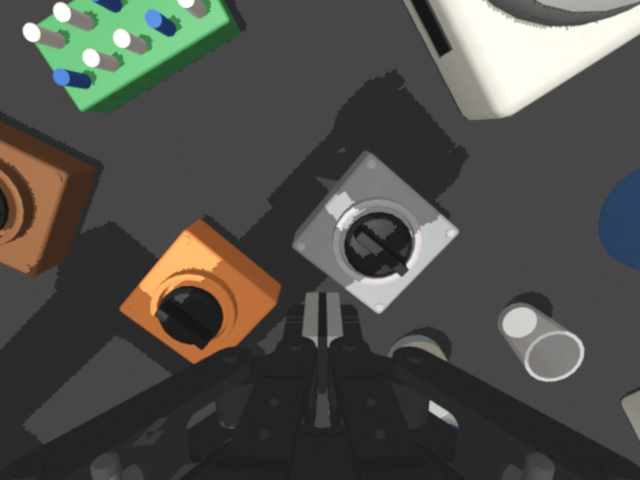

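View pics/t7.png

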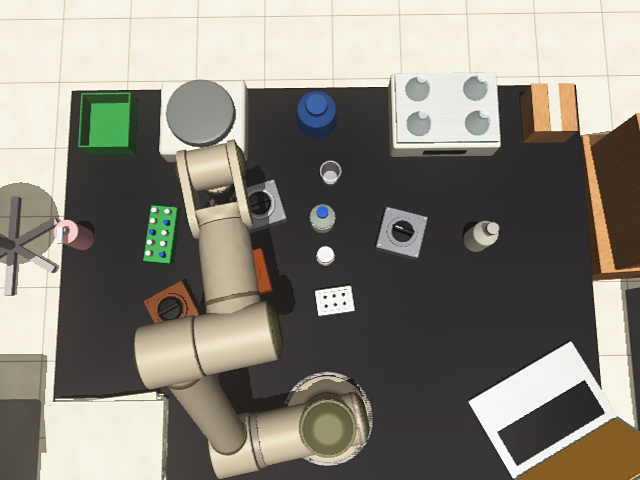

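Run:
```python
from h import *
q=env.get_image('side')
g=lambda f:np.clip((f/255.)**.5*255,0,255).astype(np.uint8)
z=lambda f:cv2.resize(f,(266,400),interpolation=cv2.INTER_CUBIC)
a=g(cv2.imread('pics/s2.png')[258:306,227:259]); c=g(q['frame'][258:306,227:259])
l=cv2.imread('pics/l1.png')[:,:480]; l=cv2.resize(l,(110,90),interpolation=cv2.INTER_AREA)[18:66,37:69]
cv2.imwrite('pics/cmp.png',np.hstack([z(a),z(l),z(c)]))
```

View pics/cmp.png

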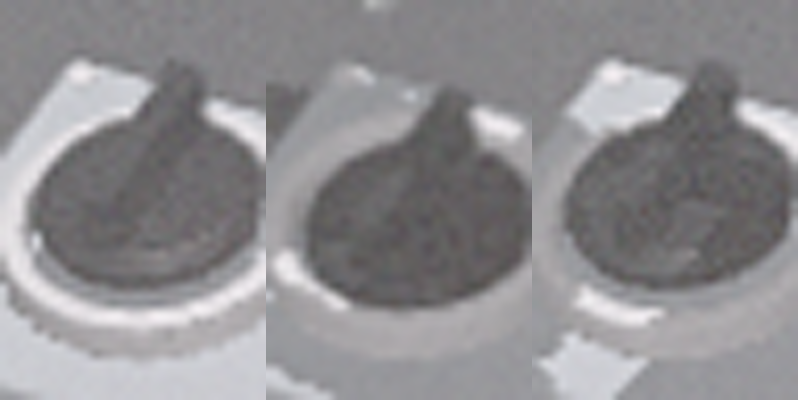

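Compared left to right (start, latched, now), the head sat about 25 px lower when latched. It is now back at its starting height and angle, with the bar top at v≈65 in both.

```bash
python3 -c "
from rig import env
env.close_job()"
```

```text
the job is handed in; nothing more can be done
```

The emergency stop passed its check: it latched and stayed down by itself, then sprang back up when twisted clockwise. I handed the job in at about 16 s.

- **Press:** I pressed the collared grey-box button straight in with shut fingertips until it met the bottom stop. The measured force there reached about 14.5 N. With the finger off, pictures showed the head staying down, flush with the collar.
- **Twist:** I pushed the side of the bar about 50° clockwise. The upward force on the tip rose to about 3.6 N, and the head sprang up as I withdrew.
- **Last checks:** The final side view shows the head at its starting height and angle. The arm is well clear above the button, with no contact force beyond sensor noise. The dial, bottle, beaker, jar, flask and rack look unmoved in the top view by eye; I did not measure them. No check failed.

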